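Unlock the vial basket and hang it over the hotplate

TASK

The vial basket is locked on its fork hanger: find where the lock engages by turning the key that stands in it gently back and forth under a light downward push, until it drops fully home with its collar flush on the lock, then turn it counter-clockwise as far as it goes so the keeper swings clear of the basket's handle. Lift the basket off by its handle and, keeping it level and never setting it down, hang it on both prongs of the open fork over the hotplate and let go. Leave the key home in the lock with the keeper open, do not force the lock, and leave the other things on the bench where they are.

Things in the scene. Friction and masses are not known exactly. Their poses are not given: they have to be found in the camera images.
- locking_hanger: Fixed steel stand with white drip tray; origin on the bench below the middle of its fork. Upright 85 mm behind (+x). Two level prongs 8 mm wide, at y = -36 and +36 mm, each with a 22 mm wide notch (x -11 to +11 mm) between 12 mm high lips, notch floor 188 mm up. At its +y side an aluminium lock block 44 x 44 mm, axis at x = 0, y = 95 mm, top 253 mm up, holds the key.
- locking_fork (a point): Point midway between the locking hanger's two notches, at the height of the notch floors (188 mm). Axes as the hanger's: x towards the upright, y along the basket's handle bar.
- lock_top (a point): Lock's vertical axis at the top face of the lock block (253 mm up); axes as the hanger's. Guide hole 19 mm wide, 26 mm deep; below it, unseen, a tumbler with a cross-shaped slot (arms at right angles, 6 mm wide) at a hidden angle: a match lies 0.2 to 1.1 rad counter-clockwise of the key's starting angle, and another 1.57 rad clockwise from that. It takes the key within 0.1 rad.
- tumbler_top (a point): Point on the lock's axis, 26 mm below lock_top, where the blade stands until aligned. The tumbler there is sprung: it gives up to 5.5 mm under 2 to 7 N, then is solid. Aligned, it springs up round the blade, the push-back vanishes and the key can be pushed on to home, 9 mm below its starting height. Turning on after it has engaged just takes the tumbler along.
- keeper (a joint): Angle of the keeper arm under the lock block. 0 = locked, arm along the hanger's -y, 3 mm above the end of the basket's handle; 0.8 = open, at its stop (counter-clockwise from above, tip to the back); open enough from 0.65. After up to 0.9 rad of free play the engaged key turns it against 0.2 N m; up to 1.7 rad of counter-clockwise turn in all from where the key engages. It stays where left.
- keeper_tip (a point): Point on the keeper, 52 mm from its axis (the lock's axis). The keeper is a flat dark steel arm, 57 mm long, 10 mm wide, 203 to 209 mm above the bench.
- key: Loose 60 g steel key with grey bow, upright in the lock; origin at its blade tip, z up. Blade 18 mm along x, 4 mm thick, 10 mm high; barrel 18 mm in diameter up to 35 mm; collar 26 mm in diameter from 35 to 40 mm; bow from 40 to 74 mm, 32 mm along x, 12 mm thick: grip across y. At the start it stands on the tumbler, collar 9 mm above the lock block, its x within 0.1 rad of the hanger's x.
- key_collar (a point): Centre of the underside of the key's collar (35 mm above the blade tip); level with lock_top when the key is home (within 2.5 mm counts).
- key_bow (a point): Middle of the key's bow, 60 mm above the blade tip, 14 mm below the bow's top.
- basket: Loose steel basket of capped vials, 75 (x) by 115 (y) by 28 mm, 0.2 to 0.45 kg; origin at the centre of its underside. Square handle bar 12 x 12 mm, 106 mm along y, its centre 98 mm above the underside, on end uprights 6 mm thick at y = -50 and +50 mm. Vials reach 46 mm up. It starts hanging in both notches of the locking hanger, underside 96 mm above the bench.
- basket_bar (a point): Centre of the basket's handle bar, between the two prongs: grip here from above, across x (12 mm). Over the lips the bar must rise 12 mm; the vials meet the prongs from below after 37 mm, so the basket comes off (and goes on) level through the open front (-x) of a fork, lifted about 20 mm and moved at least 65 mm out.
- open_hanger: Fixed stand with the same fork but no lock, over a low grey hotplate with a white top (150 x 160 mm, 78 mm above the bench); origin on the bench below the middle of its fork; upright 85 mm behind (+x), prongs at y = -36 and +36 mm, notches 22 mm wide, floor 188 mm above the bench, lips 12 mm high.
- open_fork (a point): Point midway between the open hanger's two notches, at the height of the notch floors; axes as the open hanger's. The bar hangs right when its centre is 6 mm above this point.
- flask: Bystander: conical glass flask 74 mm wide, 104 mm high; origin centre of base.
- beaker: Bystander: glass beaker 60 mm wide, 75 mm high; origin centre of base.
- bottle: Bystander: squat amber jar 54 mm wide, 105 mm high; origin centre of base.
- spatula: Bystander: steel spatula 160 mm long lying on the bench.
- dish: Bystander: shallow white porcelain dish 80 mm wide, 18 mm high; origin centre of base.
- boss: Bystander: loose steel clamp boss, 30 mm block with a thumbscrew.
Things that resemble listed ones, but are neither listed nor needed, are in the scene too. What is shaped like the basket but red or turquoise is not meant.

How it is judged:
By the outcome, as a careful person would: the job done as asked, in the order asked, and still so for the second after the job is handed in, with the robot touching nothing.
It also fails if it takes over 72 s, if anything falls off the work surface, if the arm or the gripper's body presses on something with over 40 N, if the wrist force passes 120 N, or if a joint passes its speed limit or range.

ROBOT

A 7-joint arm with a two-finger parallel gripper is mounted at the origin on the work surface. World frame = base frame: x ahead of the robot, y to its left, z up, the work surface at z = 0. Lengths are in m, angles in rad, forces in N, time in s.
With the tool pointing down it reaches from about 0.35 to 0.9 m from the base axis. Payload 19.9 kg.
Tool frame: the origin (TCP) lies between the finger pads; the fingertips stand 22 mm ahead of it and the grasp point (between the pads) lies 3 mm ahead of it (ctrl.tips_ahead is the distance from the TCP to the fingertips, in m); z points along the fingers, y is the direction in which the jaws open and shut (so a half turn about z gives the same grasp; the last joint's range is limited). The gripper opens to 94 mm and grips with 3 to 60 N. Pads are 16 mm wide; open, the fingers measure 119 mm over their backs; the gripper's body (75 mm by 177 mm) begins 78 mm behind the grasp point.
Start: joints at [-1.147, 0.417, -0.01, 1.614, 0.005, 1.111, -0.053], TCP at [0.28, 0.559, 0.227] pointing down, gripper open.
Joint ranges: [-2.81, 2.81], [-0.39, 2.02], [-1.27, 1.25], [0.06, 2.57], [-1.19, 4.33], [0.19, 2], [-2.82, 2.82]. Speed limits (rad/s): [1.89, 1.89, 2.39, 2.39, 3.01, 3.01, 3.01].

INTERFACE

Orientations are given as [roll, pitch, yaw] about the fixed x, y, z axes, in that order (R = Rz(yaw) Ry(pitch) Rx(roll)).
In Python, from bench import ctrl, move_gripper, solve_ik, get_image, workorder, read_time, read_joint_positions, read_qd, read_joint_torque, read_position, read_ee_rot, read_force, read_torque, read_gripper_width gives the robot as it stands. Calls block until the motion is done:
- ctrl.move_ptp(position, orientation): joint-space move of the TCP to a pose.
- ctrl.move_linear(position, orientation=None, max_speed=0.15, contact_N=None): straight line of the TCP; orientation=None keeps the orientation; max_speed is the mean speed in m/s. With contact_N (N) it stops when the force on the tool has changed by that much, and returns True; else False.
- ctrl.goto_joints(angles): joint-space move.
- move_gripper(opening): opening from 0.0 (shut) to 1.0 (fully open); the grip force is fixed at half the most; returns when the fingers have stopped.
- ctrl.sleep(seconds).
- solve_ik(position, orientation): joint angles nearest the present ones, or None.
- get_image(name): name is "side" or "top"; returns a dict with "img" (480x640x3 uint8, red, green, blue), "mtx" (3x3 intrinsics, pixels), "camera_from_world" (4x4, takes a point from world to camera coordinates). Camera axes: x right, y up, looking along -z (the intrinsics and any distortion apply to the point x, -y, -z); pixel columns grow to the right and rows downward; lengths in m; the calibration is good to about 2 mm. A picture is of the moment at which its call begins. There is no depth.
A pose or a line that the arm cannot do raises ctrl.MotionError and nothing moves.
- workorder.hand_in(): hands the job in, once; it reports no verdict.
Readings, each from a call of its own:
- read_time(): time.
- read_joint_positions(): joint angles.
- read_qd(): joint speeds.
- read_joint_torque(): joint torques, N m.
- read_position(): TCP position.
- read_ee_rot(): TCP orientation.
- read_force(): force on the tool from outside, world axes, zero at the start.
- read_torque(): the same for the moment, N m.
- read_gripper_width(): opening from 0.0 (shut) to 1.0 (fully open).
Only numpy, scipy, OpenCV 4.12 (cv2) and the standard library are available. Lean on these libraries where they do the work, as an engineer would, in place of code of your own. Each camera call takes 0.05 s, during which the arm holds its last target.

## Working session

There is one attempt and no reset: what is moved stays moved. The work goes in short steps, each a Python script; the robot and the scene stay as the last script left them, time stands still between calls to the robot, and variables do not carry over. Pictures are saved under pics/ and viewed, and the job is handed in when it is done.

```bash
ls; mkdir -p pics; python3 - <<'E'
from bench import *
import cv2,numpy as np
for n in("side","top"):
    d=get_image(n); cv2.imwrite(f"pics/{n}0.png",d["img"][:,:,::-1]); print(n,d["mtx"].tolist(),np.round(d["camera_from_world"],4).tolist(),[k for k in d])
print(read_time(),read_position(),read_ee_rot(),read_force())
E
```

```text
pics
side [[585.349403282769, 0.0, 322.97721295638974], [0.0, 585.349403282769, 237.0500850038075], [0.0, 0.0, 1.0]] [[0.9226, -0.3858, -0.0016, -0.4895], [0.2987, 0.7119, 0.6356, -0.3382], [-0.2441, -0.5868, 0.772, -1.1154], [0.0, 0.0, 0.0, 1.0]] ['img', 'mtx', 'camera_from_world']
top [[441.8316819811111, 0.0, 323.6016917176991], [0.0, 441.8316819811111, 241.20327974985966], [0.0, 0.0, 1.0]] [[-0.0026, -0.9997, -0.0254, 0.0961], [0.9808, -0.0075, 0.1948, -0.5633], [-0.195, -0.0244, 0.9805, -0.9954], [0.0, 0.0, 0.0, 1.0]] ['img', 'mtx', 'camera_from_world']
0.1 [0.28003284 0.55841005 0.22688919] [-3.14050115e+00  6.67294567e-05  2.67672925e+00] [-0.41415823  0.20544714  0.30752974]
```

View pics/side0.png

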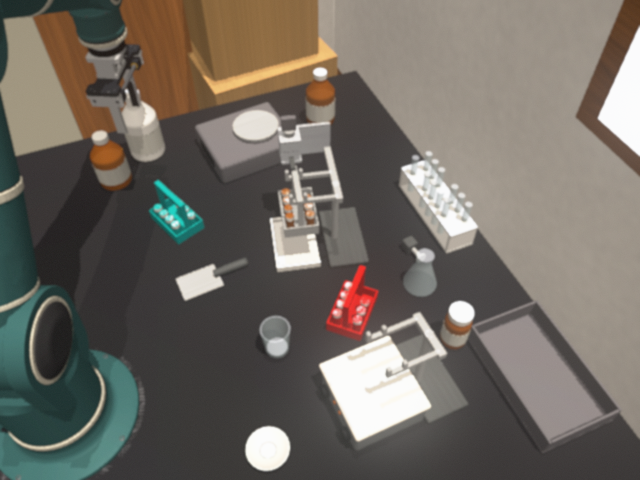

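View pics/top0.png

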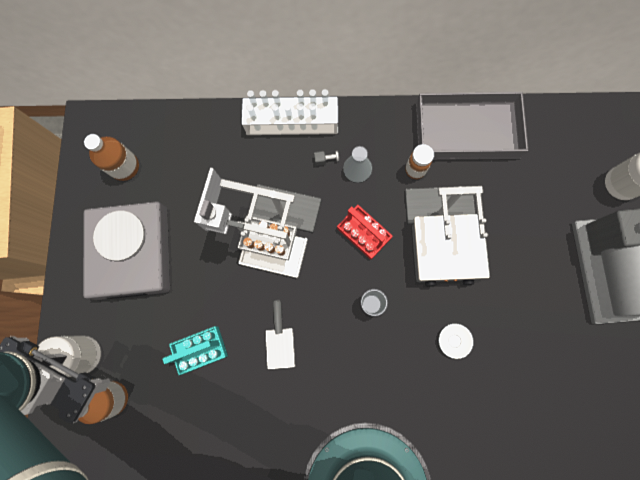

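```bash
cat > h.py <<'E'
import cv2,numpy as np,pickle
from scipy.optimize import least_squares
def save(names=("side","top"),tag=""):
    from bench import get_image
    for n in names:
        d=get_image(n); pickle.dump(d,open(f"{n}{tag}.pkl","wb"))
def load(n,tag=""): return pickle.load(open(f"{n}{tag}.pkl","rb"))
def proj(d,p):
    p=np.atleast_2d(p); T=d["camera_from_world"]; c=p@T[:3,:3].T+T[:3,3]
    c=c*[1,-1,-1]; u=c@d["mtx"].T; return u[:,:2]/u[:,2:]
def ray(d,uv):
    T=d["camera_from_world"]; v=np.linalg.solve(d["mtx"],[uv[0],uv[1],1.])*[1,-1,-1]
    return -T[:3,:3].T@T[:3,3], T[:3,:3].T@v
def at_z(d,uv,z):
    o,v=ray(d,uv); return o+v*(z-o[2])/v[2]
def crop(d,x0,y0,w,h,s,out):
    im=np.ascontiguousarray(d["img"][y0:y0+h,x0:x0+w,::-1]); im=cv2.resize(im,None,fx=s,fy=s,interpolation=cv2.INTER_CUBIC)
    for i in range(0,w,10):
        cv2.line(im,(i*s,0),(i*s,6 if i%50 else 14),(0,255,255),1)
        if i%20==0: cv2.putText(im,str(x0+i),(i*s,24),0,.35,(0,255,255),1)
    for i in range(0,h,10):
        cv2.line(im,(0,i*s),(6,i*s),(0,255,255),1)
        if i%20==0: cv2.putText(im,str(y0+i),(8,i*s+4),0,.35,(0,255,255),1)
    cv2.imwrite(out,im)
E
python3 - <<'E'
from h import *
save()
s=load("side");t=load("top")
crop(s,260,100,110,180,4 if 0 else 3,"pics/s1.png")
crop(t,190,160,140,120,5,"pics/t1.png")
crop(s,310,300,150,150,4,"pics/s2.png")
crop(t,395,175,110,115,5,"pics/t2.png")
E
```

```text
(no output)
```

View pics/s1.png

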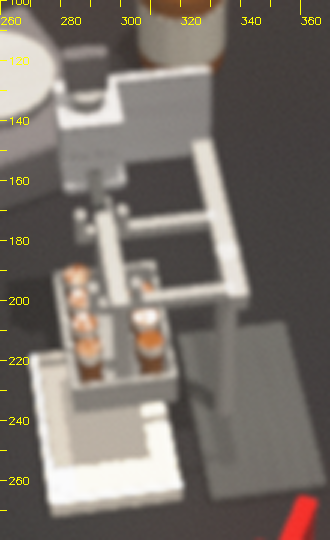

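View pics/t1.png

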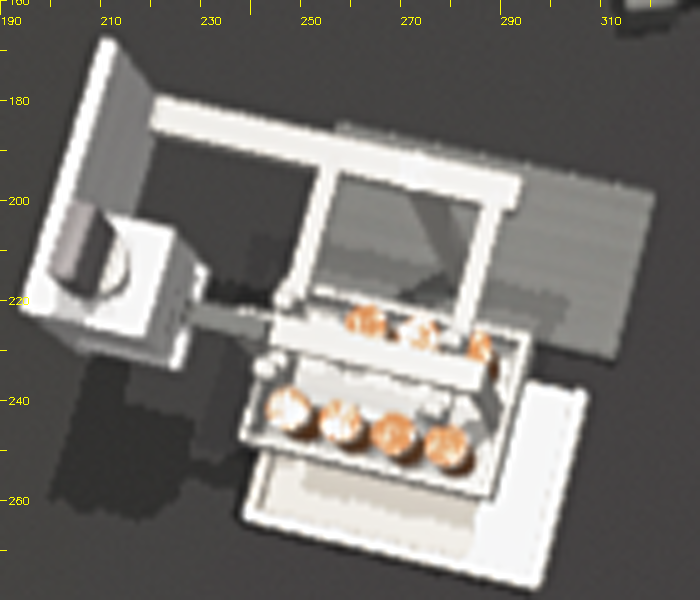

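View pics/s2.png

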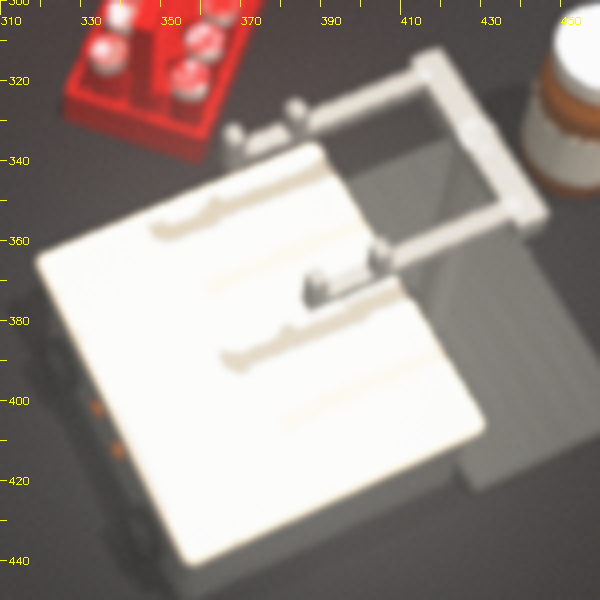

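View pics/t2.png

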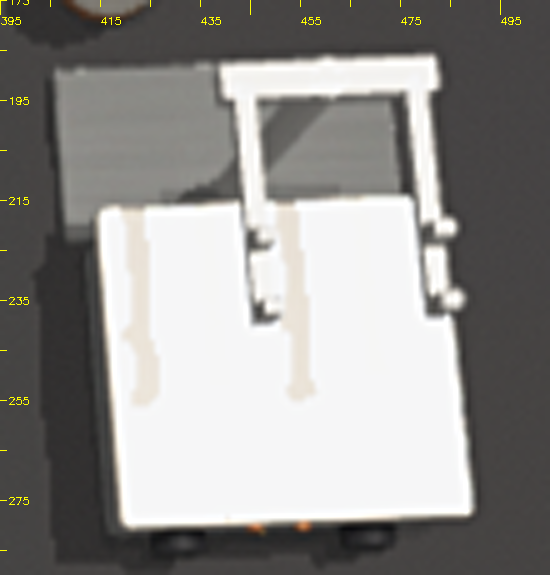

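```bash
cat > fit.py <<'E'
from h import *
s=load("side");t=load("top")
print("cams",ray(s,(0,0))[0],ray(t,(0,0))[0])
def tri(a,b):
    f=lambda p:np.r_[proj(s,p)[0]-a,proj(t,p)[0]-b]
    r=least_squares(f,[.5,0,.2]); return r.x,np.abs(r.fun).max()
for nm,a,b in [("far front lip",(368,332.5),(447.4,222)),]: pass
# correspondences open: order L front,L rear,R front,R rear
S=[(368,332.5),(384,325.7),(388.8,368.7),(405,360.7)]
T=[(448.6,235),(447.4,222),(486,234.6),(484,220.4)]
for a,b in zip(S,T): print(*tri(a,b))
print("crossbar",tri((416,313),(437.5,188)),tri((446,353),(482,186.5)))
# locked: bow top? key
E
python3 fit.py
python3 - <<'E'
from h import *
s=load("side");t=load("top")
crop(s,260,100,80,80,8,"pics/s3.png")
crop(t,190,165,60,70,8,"pics/t3.png")
crop(t,235,180,70,85,7,"pics/t4.png")
E
```

```text
cams [ 0.28037112 -0.6026899   1.07532584] [0.35865059 0.06750393 1.08816633]
[ 0.5451175  -0.16429391  0.20487623] 0.025782977324524836
[ 0.57415971 -0.16347421  0.20600514] 1.0107953339315827
[ 0.54594828 -0.23898893  0.20709808] 0.49617903151295195
[ 0.57598318 -0.23689549  0.20816014] 0.8493273212766326
crossbar (array([ 0.64874946, -0.15151277,  0.18528851]), np.float64(1.1786973443606144)) (array([ 0.65258995, -0.24373945,  0.19127417]), np.float64(0.4098901147301319))
```

View pics/s3.png

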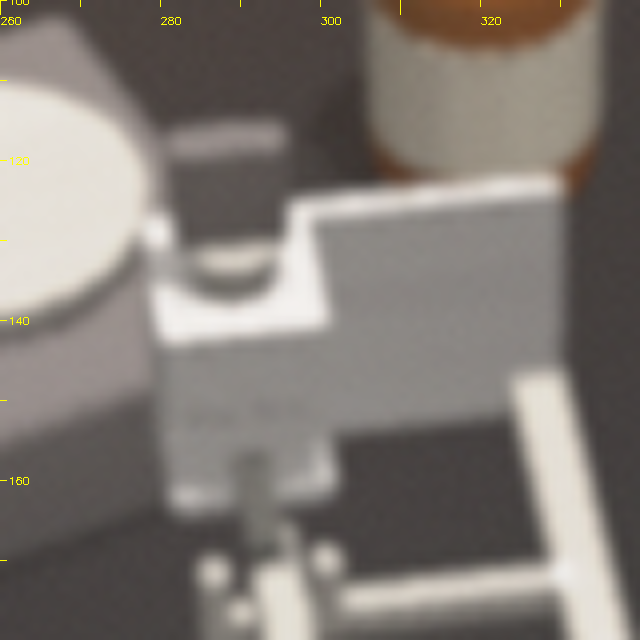

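View pics/t3.png

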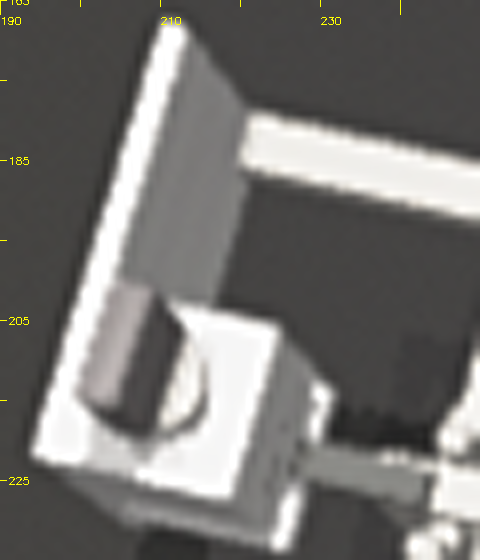

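View pics/t4.png

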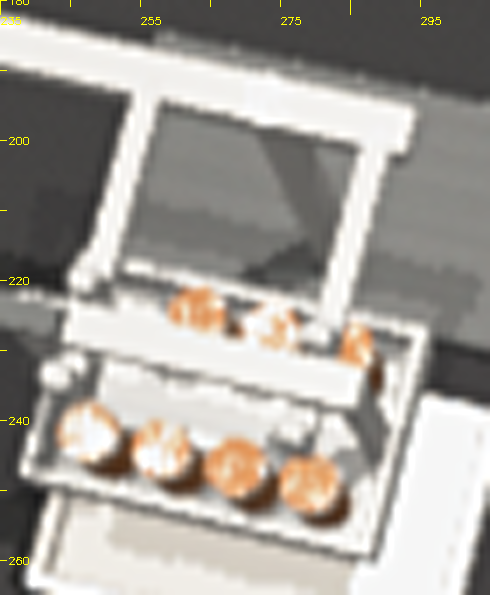

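```bash
cat > fit2.py <<'E'
from h import *
s=load("side");t=load("top")
L=.0145
def fit(obs,x0,off):
    def W(p,loc):
        c,q=np.cos(p[2]),np.sin(p[2]); x,y,z=loc
        return np.array([p[0]+c*x-q*y,p[1]+q*x+c*y,z])
    def f(p):
        r=[]
        for cam,loc,uv in obs:
            o=p[3:5] if cam is s else p[5:7]
            r+=list(proj(cam,W(p,loc))[0]+(o if off else 0)-uv)
        return np.r_[r,(np.array(p[3:])/1.0 if off else np.zeros(0))]
    r=least_squares(f,np.r_[x0,np.zeros(4)] if off else x0,loss='soft_l1')
    print(np.round(r.x,4)); 
    fr=f(r.x)[:2*len(obs)].reshape(-1,2)
    for (c,l,u),e in zip(obs,fr): print("  ","s" if c is s else "t",l,u,np.round(e,1))
    return r.x
lock=[(t,(-.022,.073,.253),(219.4,227.1)),(t,(.022,.073,.253),(225,205.6)),
(s,(-.022,.073,.253),(280.6,142.8)),(s,(.022,.073,.253),(301,140.6)),
(t,(L,.036,.2),(247.6,218.9)),(t,(-L,.036,.2),(242.9,233.3)),(t,(-L,-.036,.2),(277.4,240.7)),
(s,(-L,.036,.2),(286.6,171.5)),(s,(L,.036,.2),(300.9,169.6)),
(t,(.006,.053,.2),(245,224.3)),(t,(-.006,.053,.2),(244.3,228.6)),(t,(-.006,-.053,.2),(286.7,238.1)),(t,(.006,-.053,.2),(287.6,232.6)),
(s,(-.006,-.053,.2),(297.7,201.7)),(s,(.006,-.053,.2),(303.3,201)),]
S=[(368,332.5),(384,325.7),(388.8,368.7),(405,360.7)]
T=[(448.6,235),(447.4,222),(486,234.6),(484,220.4)]
loc=[(-L,.036,.2),(L,.036,.2),(-L,-.036,.2),(L,-.036,.2)]
op=[(s,l,u) for l,u in zip(loc,S)]+[(t,l,u) for l,u in zip(loc,T)]
for off in(0,1):
    fit(lock,[.55,.2,-.25],off); fit(op,[.56,-.2,0],off)
E
python3 fit2.py
```

```text
[ 0.5605  0.2163 -0.2217]
   t (-0.022, 0.073, 0.253) (219.4, 227.1) [-0.3 -0.4]
   t (0.022, 0.073, 0.253) (225, 205.6) [-0.1 -0.1]
   s (-0.022, 0.073, 0.253) (280.6, 142.8) [-0.8  0.5]
   s (0.022, 0.073, 0.253) (301, 140.6) [-0.5  0.2]
   t (0.0145, 0.036, 0.2) (247.6, 218.9) [-0.3  0.6]
   t (-0.0145, 0.036, 0.2) (242.9, 233.3) [ 0.9 -0.5]
   t (-0.0145, -0.036, 0.2) (277.4, 240.7) [ 0.1 -0.7]
   s (-0.0145, 0.036, 0.2) (286.6, 171.5) [0.3 1.7]
   s (0.0145, 0.036, 0.2) (300.9, 169.6) [-0.5  2. ]
   t (0.006, 0.053, 0.2) (245, 224.3) [-6.6 -2.6]
   t (-0.006, 0.053, 0.2) (244.3, 228.6) [-7.4 -1.4]
   t (-0.006, -0.053, 0.2) (286.7, 238.1) [-0.2 -0.3]
   t (0.006, -0.053, 0.2) (287.6, 232.6) [ 0.3 -0.4]
   s (-0.006, -0.053, 0.2) (297.7, 201.7) [-0.7  1.3]
   s (0.006, -0.053, 0.2) (303.3, 201) [-0.5  1.2]
[ 0.5618 -0.2002  0.0294]
   s (-0.0145, 0.036, 0.2) (368, 332.5) [0.5 1.4]
   s (0.0145, 0.036, 0.2) (384, 325.7) [-0.4  2.1]
   s (-0.0145, -0.036, 0.2) (388.8, 368.7) [-0.1  0.4]
   s (0.0145, -0.036, 0.2) (405, 360.7) [-0.7  1.8]
   t (-0.0145, 0.036, 0.2) (448.6, 235) [-0.
[... 783 characters left out ...]
, 228.6) [-7.1 -1. ]
   t (-0.006, -0.053, 0.2) (286.7, 238.1) [0.1 0.1]
   t (0.006, -0.053, 0.2) (287.6, 232.6) [0.5 0.1]
   s (-0.006, -0.053, 0.2) (297.7, 201.7) [-0.3  0.3]
   s (0.006, -0.053, 0.2) (303.3, 201) [-0.1  0.2]
[ 0.5617 -0.2004  0.0292  0.1236 -1.2861  0.8296  0.4353]
   s (-0.0145, 0.036, 0.2) (368, 332.5) [0.7 0.2]
   s (0.0145, 0.036, 0.2) (384, 325.7) [-0.3  0.9]
   s (-0.0145, -0.036, 0.2) (388.8, 368.7) [ 0.1 -0.8]
   s (0.0145, -0.036, 0.2) (405, 360.7) [-0.6  0.6]
   t (-0.0145, 0.036, 0.2) (448.6, 235) [0.5 0.4]
   t (0.0145, 0.036, 0.2) (447.4, 222) [ 0.5 -0.4]
   t (-0.0145, -0.036, 0.2) (486, 234.6) [-1.4 -0.4]
   t (0.0145, -0.036, 0.2) (484, 220.4) [-0.9 -0.1]
```

```bash
python3 - <<'E'
from h import *
from bench import *
s=load("side");t=load("top")
ax=np.array([.5818,.3094])
print("bow top meas", at_z(t,(204.5,207.9),.301), "pred px",proj(t,[*ax,.301]),proj(s,[*ax,.301]))
for y in np.arange(-3.4,6.4,.4):
    q=solve_ik([*ax,.293],[np.pi,0,y]); print(round(y,2),None if q is None else np.round(q,2))
E
```

```text
bow top meas [0.57994616 0.30829259 0.301     ] pred px [[203.95813073 206.9419995 ]] [[287.7768981  117.12405352]]
-3.4 [-0.6   0.43  0.09  1.44 -0.04  1.27  0.81]
-3.0 [-0.56  0.43  0.04  1.44 -0.02  1.27  1.19]
-2.6 [-0.51  0.43 -0.03  1.44  0.01  1.27  1.57]
-2.2 [-0.46  0.43 -0.1   1.44  0.04  1.27  1.94]
-1.8 [-0.41  0.44 -0.17  1.44  0.08  1.27  2.32]
-1.4 [-0.36  0.44 -0.25  1.44  0.11  1.28  2.7 ]
-1.0 [-1.21  0.65  1.08  1.47 -0.57  1.37 -2.67]
-0.6 [-1.21  0.65  1.08  1.47 -0.57  1.37 -2.27]
-0.2 [-0.98  0.49  0.65  1.46 -0.3   1.29 -2.07]
0.2 [-0.93  0.48  0.57  1.46 -0.26  1.28 -1.7 ]
0.6 [-0.88  0.47  0.5   1.46 -0.23  1.28 -1.33]
1.0 [-0.84  0.46  0.44  1.45 -0.2   1.27 -0.96]
1.4 [-0.79  0.45  0.37  1.45 -0.16  1.27 -0.58]
1.8 [-0.74  0.44  0.29  1.45 -0.13  1.27 -0.21]
2.2 [-0.69  0.44  0.21  1.45 -0.09  1.27  0.17]
2.6 [-0.63  0.43  0.14  1.45 -0.06  1.27  0.54]
3.0 [-0.59  0.43  0.08  1.44 -0.03  1.27  0.92]
3.4 [-0.55  0.43  0.02  1.44 -0.01  1.27  1.3 ]
3.8 [-0.5   0.43 -0.05  1.44  0.02  1.27  1.68]
4.2 [-0.45  0.43 -0.12  1.44  0.05  1.27  2.05]
4.6 [-0.4   0.44 -0.19  1.44  0.09  1.27  2.43]
5.0 [-0.35  0.44 -0.27  1.43  0.12  1.28  2.8 ]
5.4 [-1.21  0.65  1.08  1.47 -0.57  1.37 -2.55]
5.8 [-1.21  0.65  1.08  1.47 -0.57  1.37 -2.15]
6.2 [-0.96  0.49  0.63  1.46 -0.29  1.29 -1.97]
```

```bash
python3 - <<'E'
from h import *
from bench import *
t=load("top");s=load("side")
for a,b in [((122,285),(80,390)),((155,290),(116,405))]:
    A,B=[at_z(t,(190+p[0]/8,165+p[1]/8),.301) for p in(a,b)]; d=A-B; print(np.arctan2(d[1],d[0]),np.hypot(*d[:2]))
for a,b in [((165,155),(285,143)),((170,137),(280,122))]:
    B,A=[at_z(s,(260+p[0]/8,100+p[1]/8),.301) for p in(a,b)]; d=A-B; print(np.arctan2(d[1],d[0]),np.hypot(*d[:2]))
ctrl.move_ptp([.581,.309,.36],[np.pi,0,-.25])
print(read_time(),read_position(),read_ee_rot(),read_joint_positions(),read_force())
move_gripper(.45); print(read_time(),read_gripper_width())
save(tag="1")
s=load("side","1");t=load("top","1")
crop(s,240,80,120,110,6,"pics/s4.png");crop(t,150,150,130,110,6,"pics/t5.png")
E
```

```text
-0.32702853945075216 0.026584700577946076
-0.274542863788474 0.0286227000981486
-0.24285211686195401 0.031028983054168843
-0.18658716615406223 0.028793956043190693
2.0917 [0.58063569 0.30958869 0.35968124] [ 3.14145216e+00  4.75648421e-04 -2.48080393e-01] [-0.97479833  0.45511171  0.65374056  1.36155596 -0.27414271  1.41590042
 -2.14746309] [-0.2908634   0.02571683  0.46710803]
3.0167 0.45165301276338565
```

View pics/s4.png

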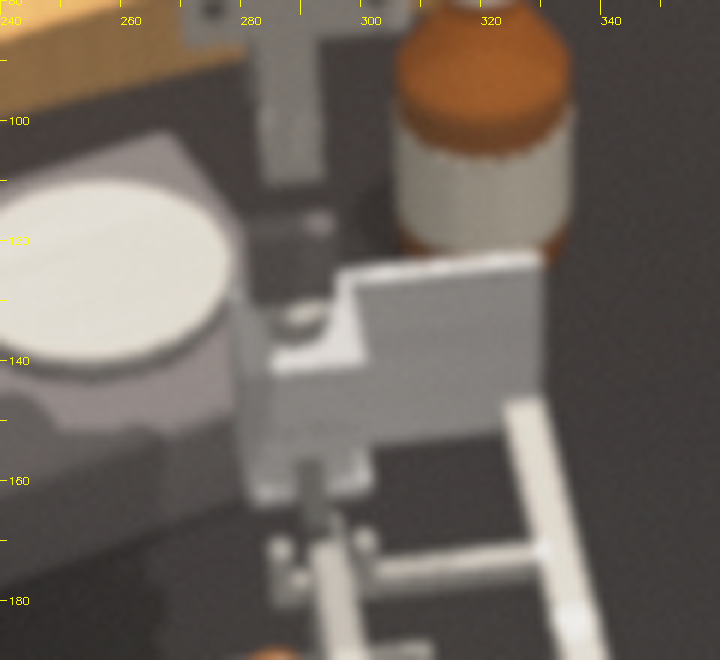

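View pics/t5.png

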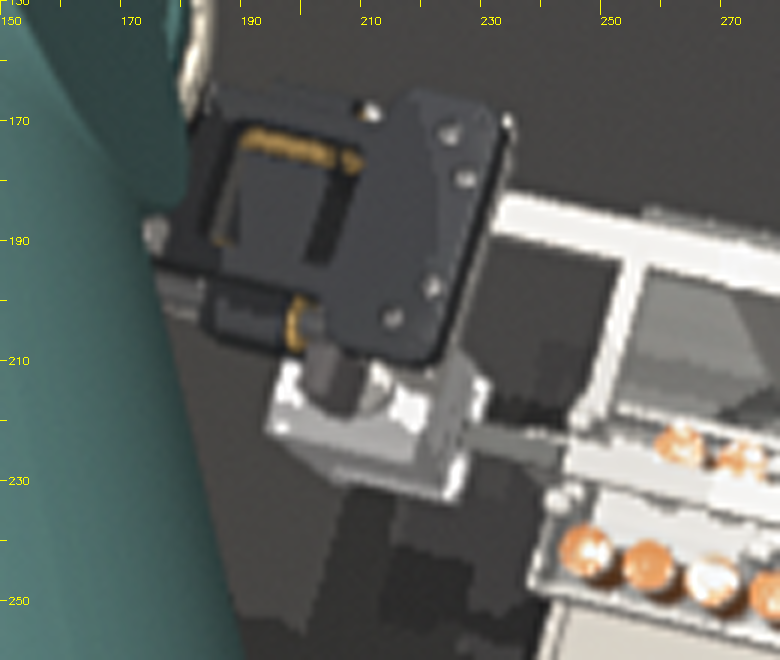

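```bash
python3 - <<'E'
from bench import *
import numpy as np
np.set_printoptions(precision=3,suppress=True)
print(ctrl.move_linear([.581,.309,.293],max_speed=.08,contact_N=4),read_time(),read_position(),read_force())
f0=read_force();move_gripper(0.0); print(read_time(),read_gripper_width(),read_position(),read_force()-f0,read_torque(),read_ee_rot())
ctrl.sleep(.2);print(read_force()-f0,read_position())
E
```

```text
False 4.1 [0.581 0.309 0.294] [ 0.445  0.572 -0.084]
4.7333 0.12351313694158024 [0.581 0.311 0.293] [ 3.042  8.117 -3.76 ] [ 2.246 -0.987 -0.002] [-3.139 -0.001 -0.249]
[ 4.222  8.471 -4.221] [0.581 0.311 0.293]
```

```bash
cat > srv.py <<'E'
from bench import *
import numpy as np
np.set_printoptions(precision=4,suppress=True)
B=np.array([.2,.3,.1]) # free-air bias approx
def go(x,y,z,yaw,v=.05,c=None): return ctrl.move_linear([x,y,z],[np.pi,0,yaw],max_speed=v,contact_N=c)
E
python3 - <<'E'
from srv import *
p=np.array([.581,.309])
for i in range(4):
    F=read_force()-B; p=p+np.clip(F[:2]*.00018,-.0012,.0012); go(*p,.293,-.25)
    print(read_time(),p,read_position(),read_force(),read_torque(),read_ee_rot()[2])
E
```

```text
5.1833 [0.5818 0.3102] [0.5818 0.311  0.293 ] [ 1.2604  6.4783 -1.5162] [ 1.624  -0.2222 -0.0413] -0.24932714267274636
5.4333 [0.582  0.3113] [0.582  0.3112 0.293 ] [-0.8225  2.2915 -1.1741] [ 0.485   0.1702 -0.0248] -0.250069726541444
5.6833 [0.5818 0.3117] [0.5818 0.3114 0.293 ] [ 0.0921  0.0502 -0.6272] [-0.0321  0.2063  0.0551] -0.2502990053936558
5.9333 [0.5818 0.3116] [0.5818 0.3115 0.293 ] [ 0.5272  0.5659 -0.8056] [ 0.0401  0.1515 -0.0491] -0.2501767679074951
```

```bash
python3 - <<'E'
from srv import *
for z in (.292,.291,.290,.2895):
    go(.5818,.3116,z,-.25,.02); print(read_time(),z,read_position(),read_force(),read_torque())
E
```

```text
6.1833 0.292 [0.5819 0.3116 0.2921] [-0.3986  0.561   2.2432] [-0.0045  0.2547  0.0175]
6.4333 0.291 [0.5818 0.3116 0.2911] [-0.007   1.0204  2.4069] [-0.1033  0.2679  0.0511]
6.6833 0.29 [0.5819 0.3116 0.2901] [-0.9136 -0.0715  3.033 ] [-0.0143  0.2198  0.0609]
6.9333 0.2895 [0.5819 0.3116 0.2896] [-0.4462 -0.045   2.6011] [-0.0846  0.1589  0.004 ]
```

```bash
python3 - <<'E'
from srv import *
p=np.array([.5818,.3116]); z=.2888; yaw=-.25; low=0
while yaw<1.05:
    yaw+=.06; go(*p,z,yaw,.05); F=read_force(); 
    print(round(read_time(),2),round(yaw,2),read_position(),read_ee_rot()[2].round(3),F,read_torque()[2].round(3))
    p=p+np.clip((F-B)[:2]*.00006,-.0003,.0003)
    if F[2]<.9:
        low+=1
        if low==2: break
    else: low=0
    if F[2]>7.5 or np.hypot(*F[:2])>8: print("STOP");break
print(p)
E
```

```text
7.18 -0.19 [0.5819 0.3116 0.289 ] -0.191 [-0.2288 -0.2046  4.7159] 0.067
7.43 -0.13 [0.5818 0.3116 0.2889] -0.132 [ 0.5896 -0.305   3.7906] 0.01
7.68 -0.07 [0.5818 0.3115 0.2888] -0.073 [-0.4844  0.7469  4.6072] 0.016
7.93 -0.01 [0.5817 0.3116 0.2888] -0.013 [-0.2669  1.3927  4.5436] 0.054
8.18 0.05 [0.5817 0.3116 0.2888] 0.047 [0.6463 0.1116 5.2317] 0.024
8.43 0.11 [0.5818 0.3116 0.2888] 0.107 [0.3333 0.4569 4.6897] -0.061
8.68 0.17 [0.5818 0.3116 0.2888] 0.167 [-0.3251 -0.3913  4.6619] -0.027
8.93 0.23 [0.5817 0.3116 0.2888] 0.227 [-0.6281 -0.3266  4.1395] -0.01
9.18 0.29 [0.5817 0.3116 0.2888] 0.287 [0.258  0.3844 3.7386] 0.014
9.43 0.35 [0.5816 0.3116 0.2886] 0.347 [-0.1634  0.0619  0.7035] 0.106
9.68 0.41 [0.5815 0.3115 0.2885] 0.407 [-0.0547 -0.2079 -0.6855] 0.039
[0.5816 0.3115]
```

```bash
python3 - <<'E'
from srv import *
for z in (.287,.2855,.2845,.284,.2835,.283,.2825):
    r=go(.5816,.3115,z,.41,.02); F=read_force(); print(read_time(),z,r,read_position(),F)
    if F[2]>6: break
E
```

```text
9.9333 0.287 False [0.5815 0.3115 0.2867] [-0.5537  0.3432 -1.1325]
10.1833 0.2855 False [0.5815 0.3115 0.2854] [-0.0275 -0.0543 -0.6897]
10.4333 0.2845 False [0.5816 0.3115 0.2844] [-0.9624  0.8371 -0.6789]
10.6833 0.284 False [0.5816 0.3115 0.284 ] [-0.3041  0.0336 -1.5306]
10.9333 0.2835 False [0.5816 0.3115 0.2839] [-3.1296 -0.2015  5.691 ]
11.1833 0.283 False [0.5817 0.3115 0.2839] [-4.6671  0.2198 10.8281]
```

```bash
python3 - <<'E'
from srv import *
p=np.array([.5816,.3115]); yaw=.41
while yaw<2.3:
    yaw+=.1 if yaw<1.8 else .04; go(*p,.2838,yaw,.05); F=read_force(); T=read_torque()
    print(round(read_time(),2),round(yaw,2),read_position(),read_ee_rot()[2].round(3),F,T[2].round(3))
    p=p+np.clip((F-B)[:2]*.00006,-.0003,.0003)
    if abs(T[2])>.6 or np.hypot(*F[:2])>12: print("STOP");break
print(p)
E
```

```text
11.43 0.51 [0.5817 0.3114 0.2839] 0.507 [-0.7524  0.7557  3.3276] 0.016
11.68 0.61 [0.5817 0.3114 0.2839] 0.605 [-0.6237 -0.2215  3.2345] 0.023
11.93 0.71 [0.5815 0.3116 0.2839] 0.704 [-0.366   0.2335  4.764 ] 0.014
12.18 0.81 [0.5816 0.3116 0.2839] 0.804 [0.64   0.556  4.4543] -0.062
12.43 0.91 [0.5816 0.3115 0.2839] 0.904 [0.2168 1.8109 5.666 ] -0.022
12.68 1.01 [0.5816 0.3115 0.2839] 1.004 [-0.3008  0.575   4.676 ] -0.076
12.93 1.11 [0.5816 0.3115 0.2839] 1.103 [ 2.6014 -0.4233  5.6346] -0.097
13.18 1.21 [0.5817 0.3115 0.2839] 1.203 [ 0.8249 -0.3881  6.6638] -0.053
13.43 1.31 [0.5817 0.3115 0.2839] 1.303 [ 0.3342 -0.5588  5.5334] -0.046
13.68 1.41 [0.5818 0.3115 0.2839] 1.403 [0.2381 1.8489 5.0548] -0.052
13.93 1.51 [0.5818 0.3115 0.2839] 1.503 [0.2116 0.3615 4.5061] -0.121
14.18 1.61 [0.5818 0.3115 0.2839] 1.602 [1.0442 0.2497 5.414 ] -0.102
14.43 1.71 [0.5819 0.3115 0.2839] 1.703 [0.3891 0.2729 5.4329] -0.088
14.68 1.81 [0.5819 0.3115 0.2839] 1.802 [0.684  0.1404 6.1697] -0.294
14.93 1.85 [0.5819 0.3115 0.2839] 1.842 [0.5488 0.4024 5.8755] -0.463
15.18 1.89 [0.5819 0.3115 0.2838] 1.882 [1.1727 0.4313 5.8868] -0.59
15.43 1.93 [0.5819 0.3115 0.2839] 1.922 [0.7125 1.3185 5.0099] -0.669
STOP
[0.5819 0.3116]
```

```bash
python3 - <<'E'
from h import *
save(tag="2")
s=load("side","2");t=load("top","2")
crop(s,240,80,120,110,6,"pics/s5.png");crop(t,170,150,130,110,6,"pics/t6.png")
E
```

```text
(no output)
```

View pics/s5.png

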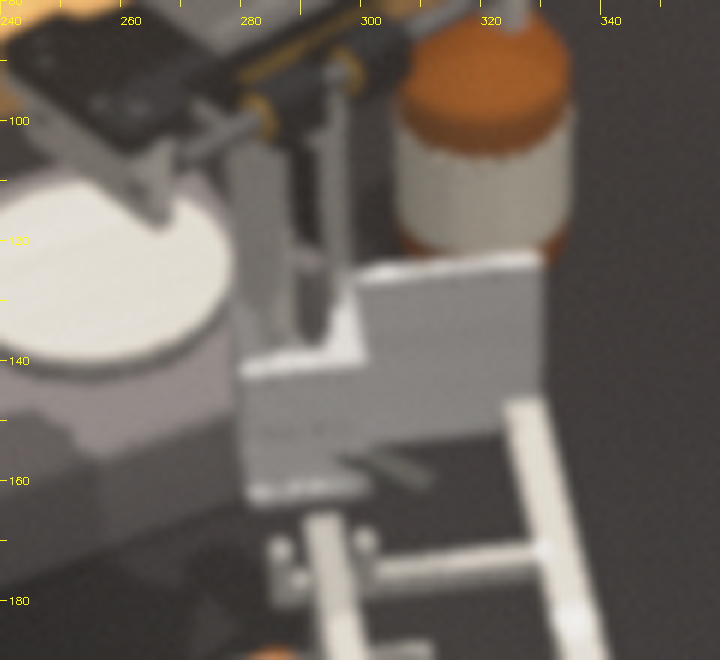

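View pics/t6.png

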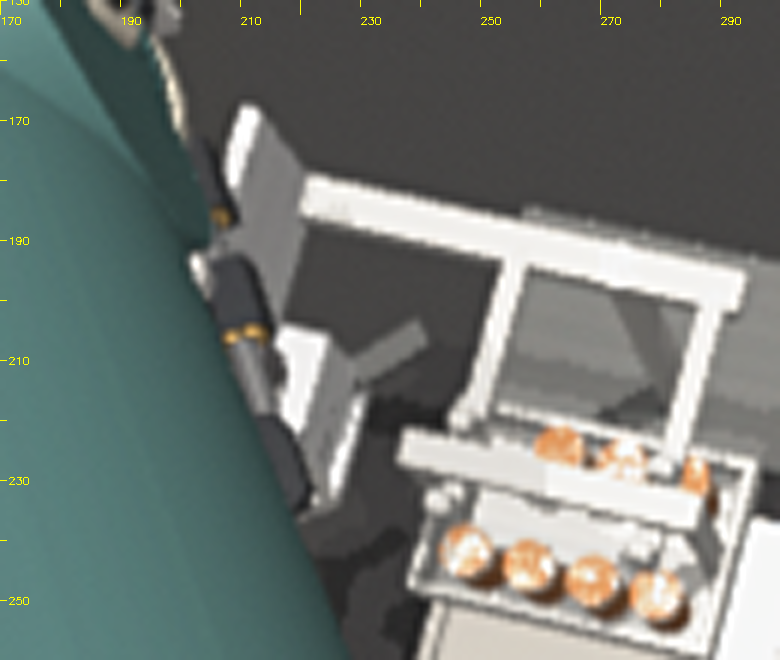

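```bash
python3 - <<'E'
from h import *
t=load("top","2");s=load("side","2")
for c,uv in((t,(239.5,206)),(s,(311,159.5))):
    p=at_z(c,uv,.206); d=p[:2]-[.5818,.3116]; print(p,np.hypot(*d),np.arctan2(d[1],d[0])-(-.221-np.pi/2))
E
```

```text
[0.61003446 0.26423349 0.206     ] 0.05514318039503682 0.7585357218955595
[0.61504072 0.2682236  0.206     ] 0.0546484946901903 0.8748719218128987
```

```bash
python3 - <<'E'
from srv import *
go(.5819,.3116,.2843,1.84,.05); print(read_force(),read_torque())
move_gripper(.5); print(read_time(),read_gripper_width())
ctrl.move_linear([.5819,.3116,.37],max_speed=.12)
h=np.array([.561,.2167]);a=-.221
# lock axis measured vs predicted -> shift hanger estimate
ctrl.move_ptp([*h,.28],[np.pi,0,a+np.pi/2]); print(read_time(),read_position(),read_joint_positions())
from h import *
save(tag="3")
s=load("side","3");t=load("top","3")
crop(s,240,80,120,130,5,"pics/s6.png");crop(t,170,150,130,120,5,"pics/t7.png")
E
```

```text
[ 1.752  -1.3612  0.2034] [-0.2005 -0.463  -0.4525]
16.5 0.5030796527743606
17.9583 [0.5608 0.2169 0.2798] [-0.6698  0.3416  0.3218  1.6228 -0.1142  1.1962 -0.5435]
```

View pics/s6.png

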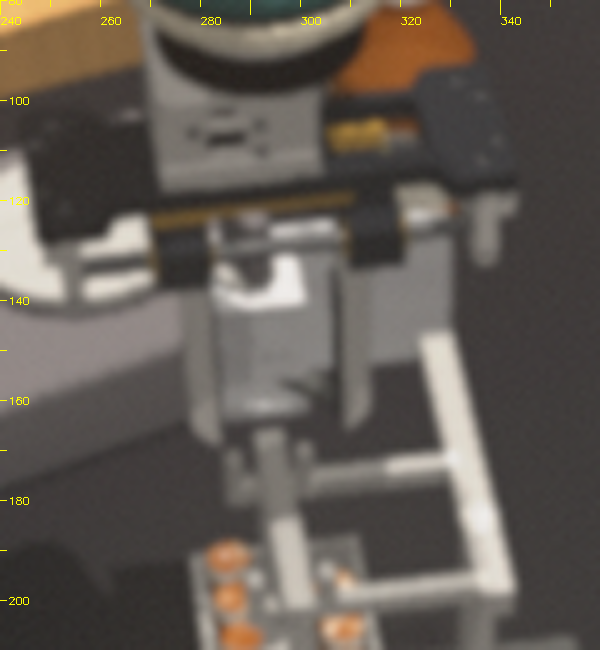

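View pics/t7.png

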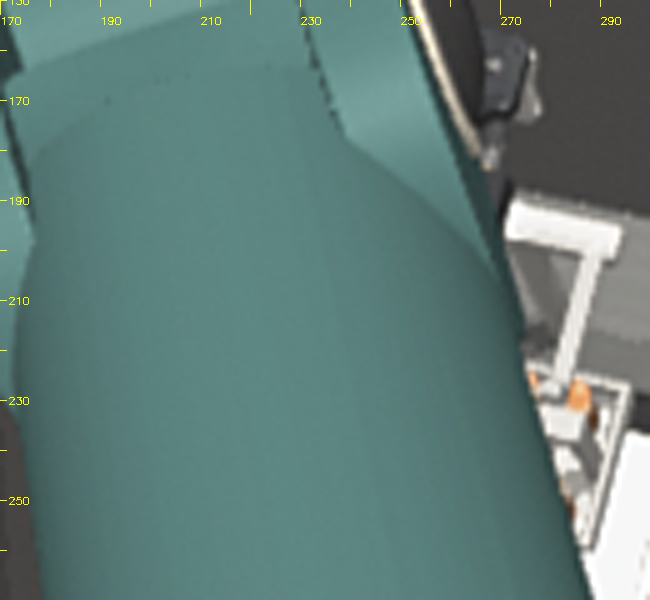

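```bash
python3 - <<'E'
from srv import *
x,y=.5612,.2185
print(ctrl.move_linear([x,y,.197],max_speed=.1,contact_N=5),read_position(),read_force())
move_gripper(0.0); print(read_time(),read_gripper_width(),read_position(),read_force(),read_torque())
E
```

```text
False [0.5615 0.2186 0.1976] [ 0.3456  0.5245 -0.2367]
19.6833 0.12638953887100365 [0.5612 0.2185 0.1971] [-0.1994 -0.1028  2.1236] [-0.1189  0.1312  0.035 ]
```

```bash
python3 - <<'E'
from srv import *
x,y=.5612,.2185;a=-.221
ctrl.move_linear([x,y,.205],max_speed=.06); print(read_time(),read_force(),read_torque(),read_position())
ctrl.move_linear([x,y,.217],max_speed=.06); print(read_time(),read_force(),read_torque(),read_position())
d=.05; print(ctrl.move_linear([x-d*np.cos(a),y-d*np.sin(a),.217],max_speed=.08,contact_N=8),read_force())
d=.095; print(ctrl.move_linear([x-d*np.cos(a),y-d*np.sin(a),.217],max_speed=.1,contact_N=8),read_force())
print(read_time(),read_position(),read_gripper_width())
from h import *
save(tag="4")
crop(load("side","4"),160,80,220,200,3,"pics/s7.png")
E
```

```text
19.9667 [-0.3323 -0.2007 -2.2321] [0.0016 0.1137 0.0242] [0.5614 0.2186 0.2055]
20.3167 [-0.2855 -0.4064 -3.0259] [-0.0501  0.0589  0.0319] [0.5614 0.2186 0.2175]
False [-0.0007  0.0539 -2.1813]
False [-0.2812 -0.123  -2.2546]
21.6917 [0.4689 0.2393 0.2172] 0.12072440702512759
```

View pics/s7.png

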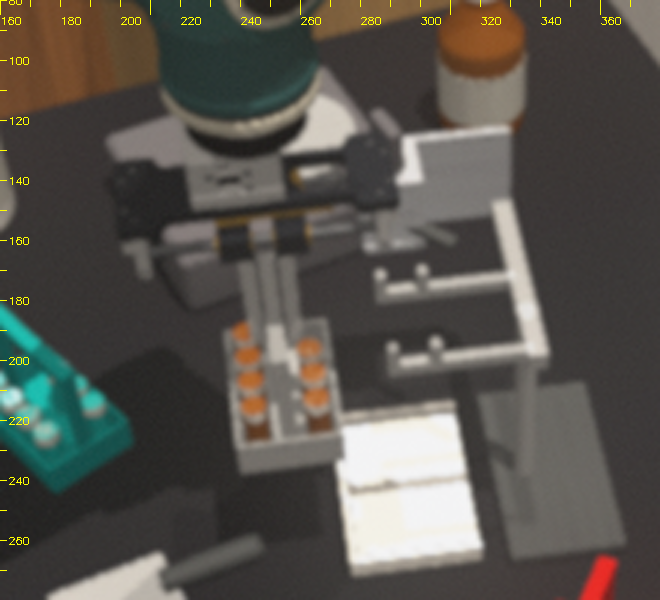

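```bash
python3 - <<'E'
from srv import *
a=-.221;b=.029
p=read_position()
ctrl.move_linear([p[0],p[1],.265],max_speed=.1)
X,Y=.5617,-.199
d=.095; P=[X-d*np.cos(b),Y-d*np.sin(b)]
ctrl.move_linear([*P,.265],[np.pi,0,b+np.pi/2],max_speed=.13); print(read_time(),read_position(),read_force())
ctrl.move_linear([*P,.217],max_speed=.08); print(read_time(),read_position(),read_ee_rot(),read_gripper_width())
from h import *
save(tag="5")
crop(load("side","5"),290,260,190,190,4,"pics/s8.png")
crop(load("top","5"),380,150,150,150,4,"pics/t8.png")
E
```

```text
25.9667 [ 0.4668 -0.2015  0.265 ] [-0.2443 -0.416  -2.6741]
26.7167 [ 0.4669 -0.2019  0.2173] [3.1413 0.0002 1.5997] 0.12398922899957977
```

View pics/s8.png

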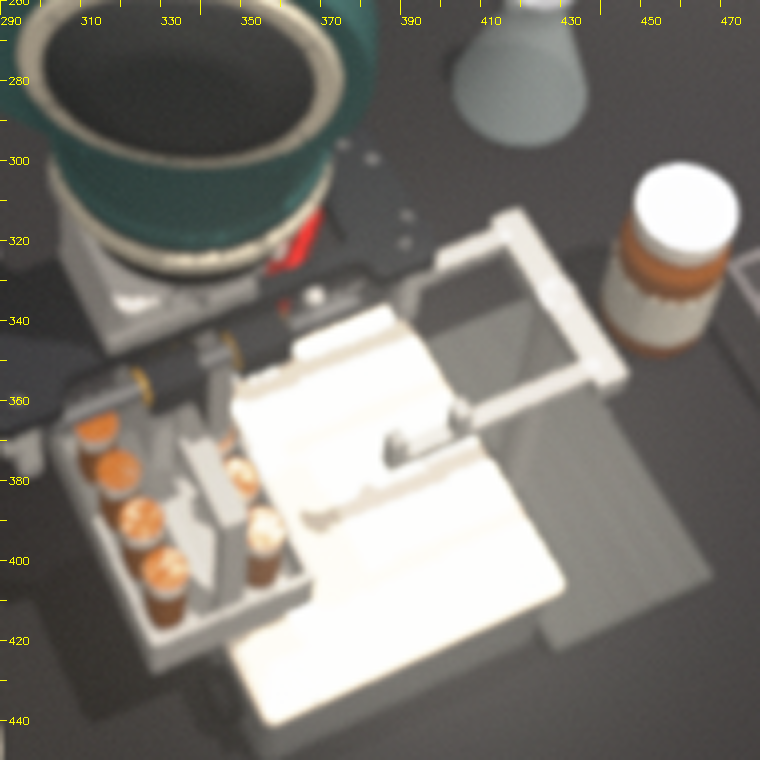

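View pics/t8.png

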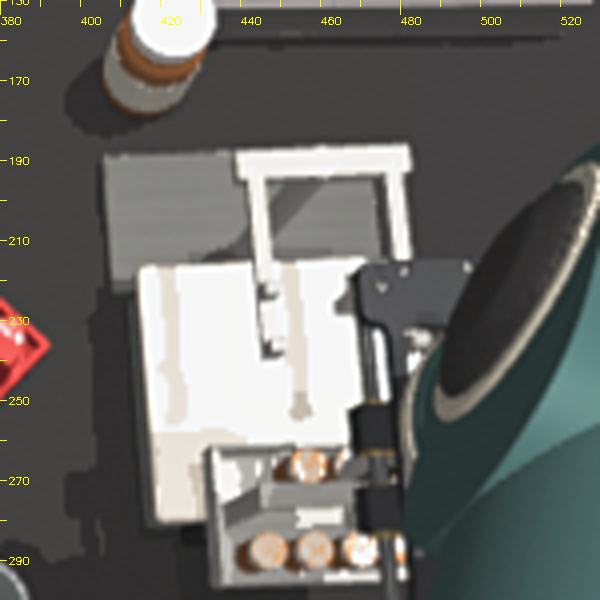

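```bash
python3 - <<'E'
from h import *
s=load("side","5");t=load("top","5");b=.029
def W(x,y,z): return [.4669+x*np.cos(b)-y*np.sin(b),-.2019+x*np.sin(b)+y*np.cos(b),z]
zt=.2173-.003+.006
for l in[(-.006,-.053),(.006,-.053)]: print("s",proj(s,W(*l,zt)))
for l in[(-.006,.053),(.006,.053)]: print("t",proj(t,W(*l,zt)))
crop(s,335,360,60,60,10,"pics/s9.png");crop(t,425,250,60,60,10,"pics/t9.png")
E
```

```text
s [[345.64974001 392.6807722 ]]
s [[352.59087375 389.68640057]]
t [[445.29974129 276.27088356]]
t [[444.77743711 270.18634399]]
```

View pics/s9.png

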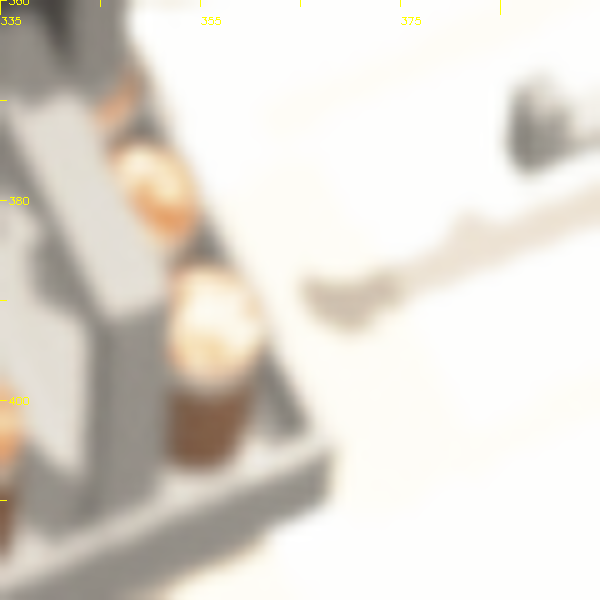

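View pics/t9.png

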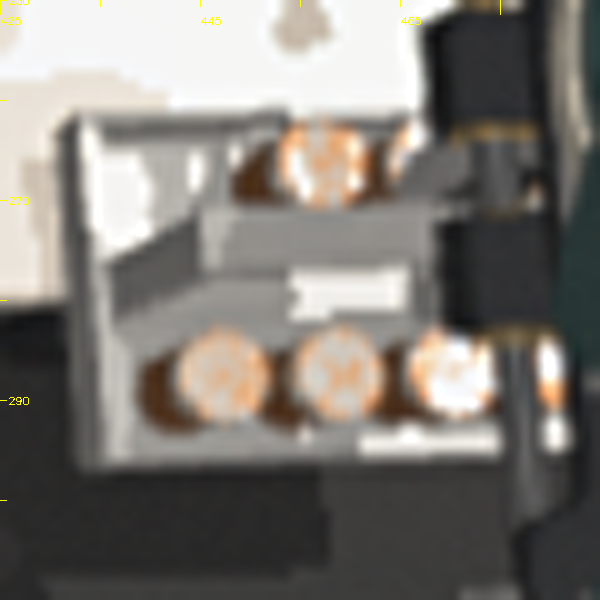

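```bash
python3 - <<'E'
from srv import *
X,Y=.5617,-.1995
print(ctrl.move_linear([X-.045,Y-.0013,.217],max_speed=.1,contact_N=6),read_force())
print(ctrl.move_linear([X,Y,.217],max_speed=.06,contact_N=6),read_force(),read_position(),read_time())
print(ctrl.move_linear([X,Y,.203],max_speed=.04,contact_N=6),read_force(),read_position(),read_time())
from h import *
save(tag="6")
crop(load("side","6"),330,280,140,140,5,"pics/s10.png")
crop(load("top","6"),410,170,110,110,5,"pics/t10.png")
E
```

```text
False [-0.9782  0.1571 -2.5114]
False [-0.1988 -0.2303 -1.7346] [ 0.5614 -0.1997  0.2169] 28.3667
False [ 0.1263 -0.5042 -1.5151] [ 0.5616 -0.1996  0.2028] 28.8667
```

View pics/s10.png

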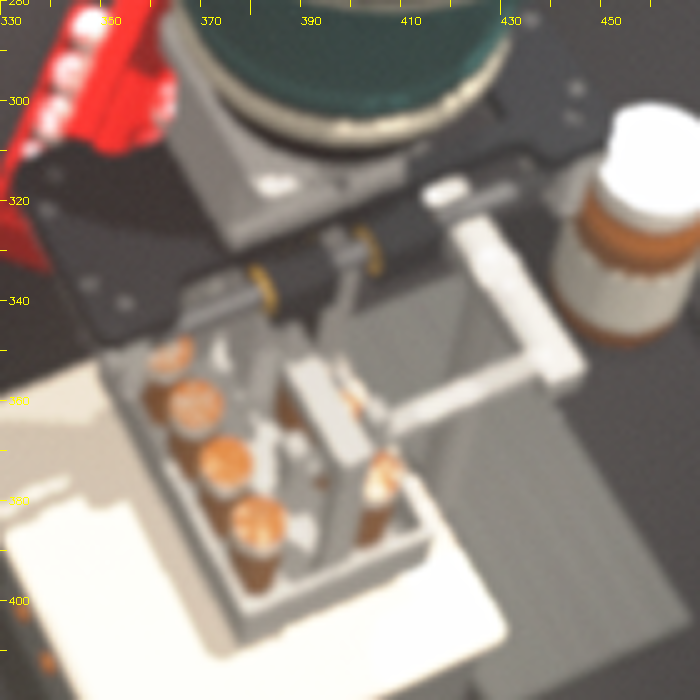

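View pics/t10.png

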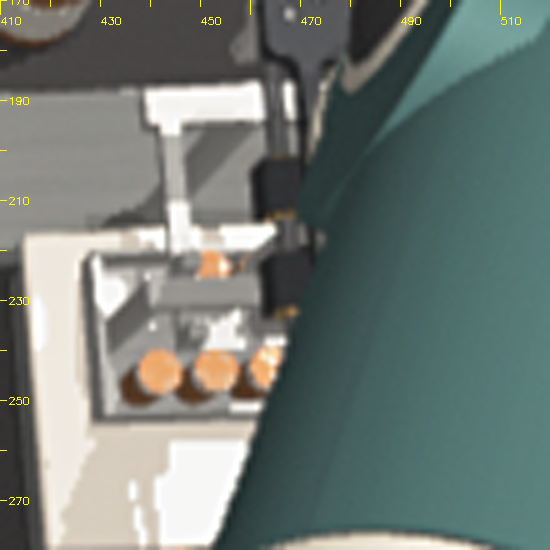

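```bash
python3 - <<'E'
from srv import *
X,Y=.5617,-.1995
for z in(.199,.198,.197,.1965,.196):
    r=ctrl.move_linear([X,Y,z],max_speed=.03); F=read_force();print(r,z,F,read_position()[2],read_time())
    if F[2]>1.: break
E
```

```text
False 0.199 [ 0.6776  0.5865 -2.292 ] 0.1988111282284641 29.25
False 0.198 [-0.0633 -0.0707 -2.2906] 0.19798216930134302 29.5
False 0.197 [ 0.4406 -0.3633 -0.7306] 0.19705405029051928 29.75
False 0.1965 [-2.3606  0.9565  7.2688] 0.19702894704489596 30.0
```

```bash
python3 - <<'E'
from srv import *
X,Y=.5617,-.1995
ctrl.move_linear([X,Y,.1971],max_speed=.03); print(read_force())
move_gripper(.45); print(read_time(),read_gripper_width(),read_force())
print(ctrl.move_linear([X,Y,.30],max_speed=.1,contact_N=8),read_time(),read_force())
ctrl.move_ptp([.42,-.02,.40],[np.pi,0,1.6]); print(read_time())
from h import *
save(tag="7")
cv2.imwrite("pics/sf.png",load("side","7")["img"][:,:,::-1]);cv2.imwrite("pics/tf.png",load("top","7")["img"][:,:,::-1])
crop(load("side","7"),260,90,100,100,6,"pics/s11.png")
crop(load("side","7"),320,300,130,140,4,"pics/s12.png")
E
```

```text
[-0.0729  0.9457  0.2452]
30.9083 0.4479993569513791 [-0.3909 -0.1205  0.1641]
False 32.0833 [ 0.0911 -0.2808  0.3399]
33.0667
```

View pics/sf.png

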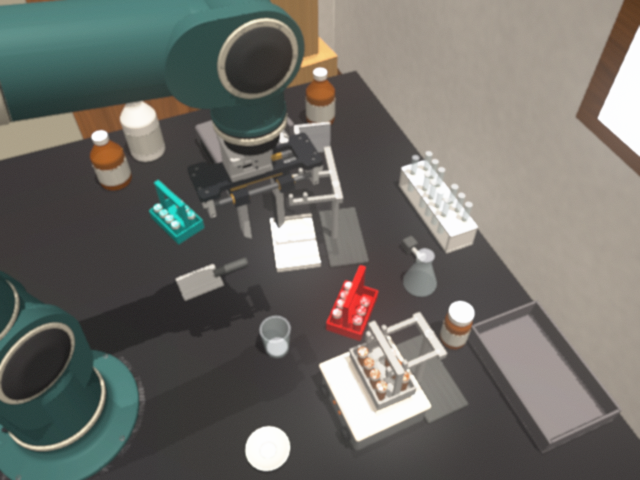

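View pics/tf.png

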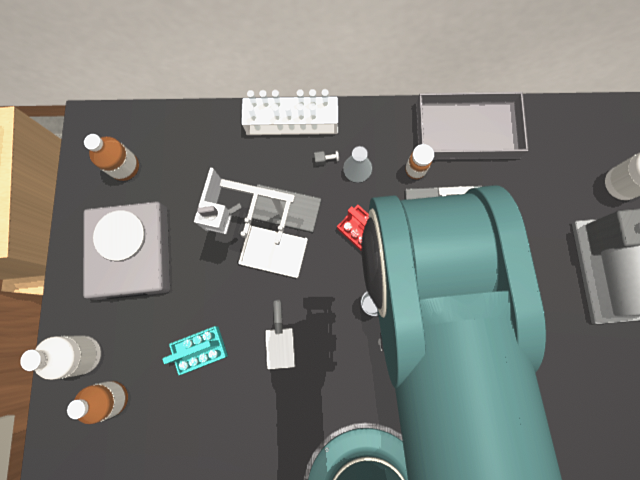

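View pics/s11.png

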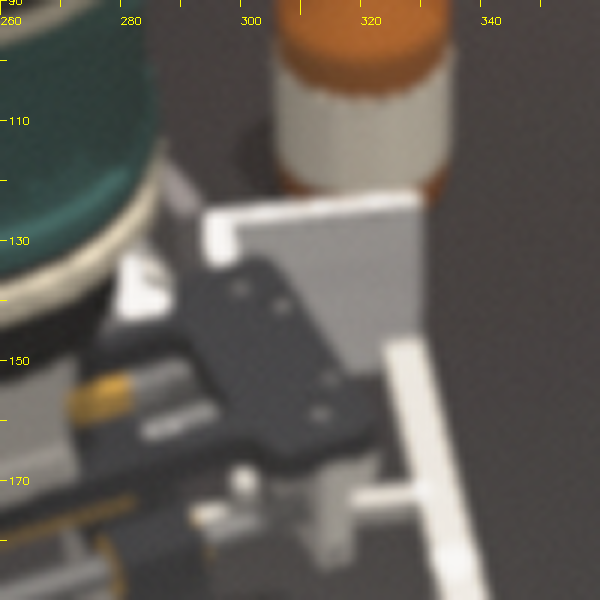

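View pics/s12.png

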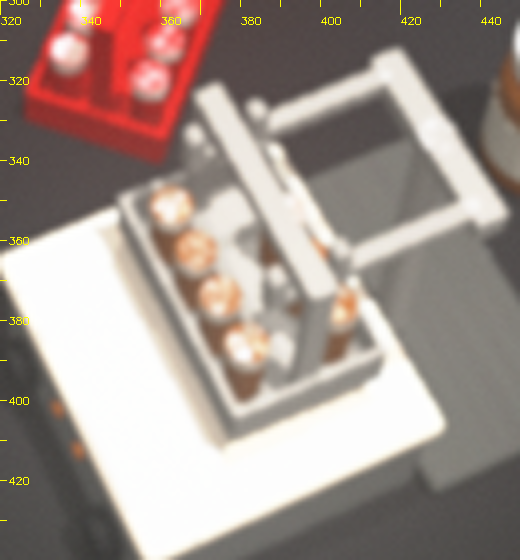

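```bash
python3 - <<'E'
from srv import *
ctrl.move_ptp([.36,-.12,.42],[np.pi,0,1.6]); print(read_time())
from h import *
save(tag="8")
crop(load("side","8"),260,90,100,100,6,"pics/s13.png")
crop(load("top","8"),180,150,100,100,6,"pics/t13.png")
E
```

```text
33.7083
```

View pics/s13.png

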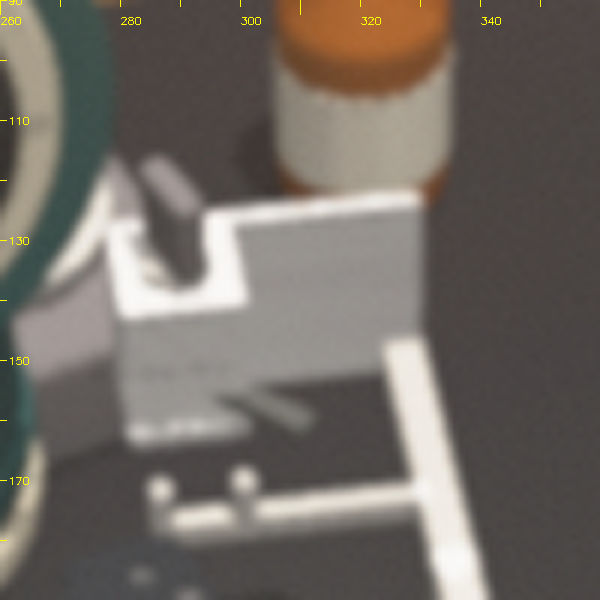

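View pics/t13.png

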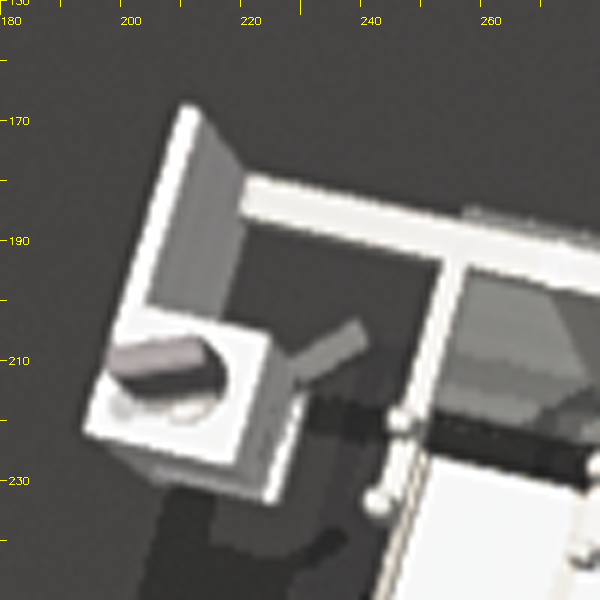

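```bash
python3 - <<'E'
from bench import *
ctrl.sleep(.2); print(read_force(),read_qd()); print(workorder.hand_in(),read_time())
E
```

```text
[-0.40393116  0.42503498 -0.06949346] [-2.18873263e-05 -5.06742913e-03  2.05601922e-03  6.30580439e-04
  1.36092394e-03  7.34981443e-04 -1.49287476e-04]
the job is handed in; nothing more can be done
the job is handed in; nothing more can be done
```

The basket now hangs on both prongs of the open fork over the hotplate. The key is left home in the lock with the keeper open. I handed the job in at about 34 s.

- **Lock:** I turned the key counter-clockwise under about 4 to 5 N of downward push. The push-back vanished about 0.6 rad from the start. I then pushed the key about 9 mm down until the collar met the block, which pushed back with up to 11 N. Turning counter-clockwise, I stopped when the torque rose to 0.67 N m at the stop. I eased that off before letting go.
- **Keeper:** The two cameras put its angle at 0.76 and 0.87 rad. They differ by about 0.1 rad, but both are above the 0.65 needed.
- **Basket:** I lifted it 20 mm, drew it out through the front and carried it level without setting it down. I lowered it into the open notches until they took its weight, let go and backed off without contact.
- **Last pictures:** The side view shows the basket hanging level between the lips on both prongs. In both views the collar looks flush and the keeper is clear. The bystanders look unmoved; in the last full top picture the arm hid the dish and part of the beaker, but both show in the side view. None of the checks failed.

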